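# Square a coated test coupon and load it on the sloped reading stand

### The arm

A 6-joint arm with a two-finger parallel gripper is mounted at the origin on a cart in front of the work surface, level with it; the furniture and walls round the work are solid. World frame = base frame: x ahead of the robot, y to its left, z up, the work surface at z = 0. Lengths are in m, angles in rad, forces in N, time in s.
With the tool pointing down it reaches from about 0.325 to 0.9 m from the base axis. Payload 6.1 kg.
Tool frame: the origin (TCP) lies midway between the tips of the shut fingers; the grasp point (between the pads) lies 19 mm behind it; z points along the fingers, y is the line along which they close (so a half turn about z gives the same grasp; the last joint's range is limited). The gripper opens to 87 mm and grips with 3 to 60 N. Pads are 19 mm wide; open, the fingers measure 117 mm over their backs; the gripper's body (75 mm by 190 mm) begins 51 mm behind the grasp point.
Start: joints at [-1.391, 0.22, 1.526, -0, 1.395, -0.126], TCP at [0.188, -0.596, 0.223] pointing down, gripper open.
Joint ranges: [-2.98, 2.98], [-0.91, 2.08], [0.09, 2.57], [-1.24, 4.39], [0.2, 2.65], [-2.68, 2.68]. Speed limits (rad/s): [2.57, 2.57, 3.01, 3.14, 3.14, 3.14].

### API

Orientations are given as a unit quaternion [x, y, z, w].
In Python, from plant import ctrl gives the robot as it stands.
- The arm moves only by the tool step_arm, never from a script. Its argument "increments" is a list of rows, each a list of 5 numbers: the gripper's target within -1 to 1 (shut at 1, half-way at 0, fully open at -1), then the shift along the tool's x, y, z in m, then the turn about the tool's z in degrees. In form: [[fingers, dx, dy, dz, twist], ...]. A call has 1 to 8 rows; each row shifts and turns the commanded pose from where the row before left it, along the tool's axes as they then stand; what a row does not reach is not made up. A row lasts 1/10 s, in which the tool goes at most 50 mm and 8.59 degrees, less where a joint would pass 70% of its speed; a pose out of reach is approached as far as the arm can. A call is refused whole if a number of a shift passes 0.05 or a number of a turn 8.59, either way. A call with a gripper value outside its range is refused whole. The fingers move at their own pace and stop on an object; "newtons" is the grip in N (left out, the last holds). Time passes only in rows, so rows that do not move let the fingers close. It gives the time, the measured TCP pose, the force, the opening and the grip force at its end, in the units of the state.
- ctrl.sense(): the state, without advancing time (a new reading comes with each control period).
- ctrl.read_camera(name): name is "side" or "top"; returns the picture (480x640x3 uint8, red, green, blue); there is no depth.
- ctrl.calibration(name): a dict with "K" (3x3 intrinsics, pixels), "camera_from_world" (4x4, takes a point from world to camera coordinates). Camera axes: x right, y down, z forward; pixel columns grow to the right and rows downward; lengths in m; the calibration is good to about 2 mm. A picture is of the moment at which its call begins. calibration takes no time and is no camera call.
- ctrl.finish_job(): hands the job in; it is judged then, once.
The state is a dict: "time_s": time; "joint_positions": joint angles; "qd": joint speeds; "joint_torque": joint torques, N m; "tool_pos": TCP position; "tcp_rot": TCP orientation; "contact_force": force on the tool from outside, world axes, zero at the start; "wrist_torque": the same for the moment, N m; "grip_width": opening from 0.0 (shut) to 1.0 (fully open); "grip_force": force on a finger pad.
Only numpy, scipy, OpenCV 4.12 (cv2) and the standard library are available. Lean on these libraries where they do the work, as an engineer would, in place of code of your own. Each camera call takes 0.05 s, during which the arm holds its last target. There are 200 camera calls.

### The job

Square up the loose blue-coated metal coupon in the corner of the flat jig, against both aluminium fences, and leave it lying there for a moment. Then take it by its long edges, lift it off the jig and slide it down the sloped bed of the reading stand until one short end is fully home under the lip, lying flat and straight on the bed. Let go of it and leave the jars and the timer standing where they are.

Things in the scene. Friction and masses are not known exactly. Their poses are not given: they have to be found in the camera images.
- coupon: Loose flat plate, 100 x 45 x 8 mm (x, y, z), about 0.1 kg, bare metal with a blue coated field on top. Origin: centre of its underside; x along its length, z up out of the blue face. Its ends are alike. It starts askew on the jig's plate, 20 to 60 mm from its place in the corner.
- jig: Squaring jig, fixed to the worktop: black plate 170 x 160 x 10 mm (x, y, z), origin at the centre of its underside, its top at z = 10 mm. On it stand aluminium fences 12 mm thick, 8 mm high (tops at z = 18 mm): a long fence in two pieces near its -y side, an end fence near its +x side; coupons go in the corner between them.
- jig_corner (a point): Where the two fences' inner faces meet, at their top; jig frame x = 65, y = -35, z = 18 mm, axes as the jig. Long fence: inner face y = -35 mm, pieces at x = -75 to -12 and 42 to 77 mm (the latter bevelled, full from 48 mm); the gap between, flat plate behind it, is for a finger at the coupon's middle. End fence: inner face x = 65 mm, from y = -35 to 15 mm.
- jig_seat (a point): Point on the jig's plate where the coupon's origin lies when the coupon is squared in the corner (long side on the long fence, one end on the end fence, length along the jig's x): jig frame x = 15, y = -12.5, z = 10 mm.
- reading_bed: Sloped white bed of the dark steel reading stand, fixed. x points up the slope, 27 degrees above horizontal; y left across it; z out of its surface. Origin: on the surface, 55 mm above the worktop, where the coupon's origin lies when home (length along x). Surface z = 0, from x = -58 to 76 mm, 100 mm wide, open at the sides except at the low end.
- bed_stop (a point): Foot of the stop wall's face at the low end of the bed: bed frame x = -50, y = 0, z = 0 mm. The coupon's short end rests against this wall when fully home.
- lip_edge (a point): Middle of the lower edge of the dark lip over the stop: bed frame x = -36, y = 0, z = 13 mm; the lip is 4 mm thick, 13 mm clear above the bed. Beneath it cheeks leave 53 mm of width (y = -26.5 to 26.5 mm) up to x = -32 mm; flared lead-ins 10 mm high go on to about x = -21 mm, where they are about 62 mm apart.
- jar_ochre: Loose jar of ochre paint with a white cap, 52 mm across, 62 mm high; origin at the centre of its underside. Bystander.
- jar_blue: Loose blue jar with a black cap, 46 mm across, 76 mm high; origin at the centre of its underside. Bystander.
- timer: Loose white timer lying flat, 70 x 64 x 20 mm; origin at the centre of its underside. Bystander.

How it is judged:
On the way, in this order (a step that is already met when the one before it is completed fails the run):
1. the coupon lies squared in the corner of the jig, against both fences (each within 3 mm, 3 degrees) and untouched by the fingers (x of coupon in the frame of jig between 0.012 and 0.017 m and y of coupon in the frame of jig between -0.0145 and -0.0095 m and z of coupon in the frame of jig below 0.012 m and angle between the x axis of coupon and the x axis of jig, either way round below 0.0525 rad and contact force between the fingers and coupon below 0.2 N), for 0.2 s.
2. the coupon is lifted off the jig, at least 20 mm above its plate (z of coupon in the frame of jig above 0.03 m), for 0.1 s.
At the end, for the whole second after the job is handed in: The coupon rests, released, flat on the sloped bed (within 3 mm and 4 degrees), straight along it (4 degrees), with one short end under the lip and within 3 mm of the stop wall (x of coupon in the frame of reading_bed between -0.003 and 0.003 m and y of coupon in the frame of reading_bed between -0.006 and 0.006 m and z of coupon in the frame of reading_bed between -0.003 and 0.003 m and angle between the x axis of coupon and the x axis of reading_bed, either way round below 0.07 rad and angle between the z axis of coupon and the z axis of reading_bed, either way round below 0.07 rad and linear speed of coupon below 0.01 m/s); the robot touches nothing.
It fails at once if a jar or the timer is moved by more than 30 mm (distance of any of jar_ochre, jar_blue, timer from where it was at the start of the episode above 0.03 m).
It fails at once if a jar is tipped over (angle between any of jar_ochre, jar_blue's own z axis and vertical above 0.5 rad).
It also fails if it takes over 58 s, if anything falls off the work surface, if the arm or the gripper's body presses on something with over 40 N, if the wrist force passes 120 N, or if a joint passes its speed limit or range.

## Working session

There is one attempt and no reset: what is moved stays moved. The work goes in short steps, Python scripts to look and compute and a tool call to move; the robot and the scene stay as the last step left them, time stands still between calls to the robot, and variables do not carry over. Pictures are saved under pics/ and viewed, at most 10 in all, crops included, and the job is handed in when it is done.

Besides the shell and the picture viewer there is one more tool, called after "Emit:" in YAML: its name, and indented under it one key for each argument. step_arm: Moves the arm, as the interface text tells. Its arguments: {"type":"object","properties":{"increments":{"type":"array","items":{"type":"array","items":{"type":"number"}}},"newtons":{"type":"number"}},"required":["increments"]}

```bash
ls; mkdir -p pics
python3 - <<'E'
from plant import ctrl
import cv2
for n in("top","side"):
    cv2.imwrite(f"pics/{n}0.png",ctrl.read_camera(n)[:,:,::-1])
    c=ctrl.calibration(n);print(n,c["K"],c["camera_from_world"])
print(ctrl.sense())
E
```

```text
pics
top [[489.77786492   0.         320.1680808 ]
 [  0.         489.77786492 248.06990192]
 [  0.           0.           1.        ]] [[-0.00217155 -0.9999671   0.00781533  0.03401844]
 [-0.99801947  0.00167585 -0.06288343  0.4776628 ]
 [ 0.06286826 -0.0079364  -0.99799028  1.1687232 ]
 [ 0.          0.          0.          1.        ]]
side [[467.64487042   0.         323.04075929]
 [  0.         467.64487042 242.77514268]
 [  0.           0.           1.        ]] [[-0.94088416 -0.33865325 -0.00713927  0.48144195]
 [-0.1828978   0.52566141 -0.8307999   0.13608491]
 [ 0.28510592 -0.78038071 -0.55652543  1.00798165]
 [ 0.          0.          0.          1.        ]]
{'time_s': 0.1, 'joint_positions': array([-1.39113046e+00,  2.21158126e-01,  1.52749138e+00, -1.14319579e-05,
        1.39469958e+00, -1.26104094e-01]), 'qd': array([-0.00156569, -0.00151262, -0.00304401,  0.00139745,  0.00079475,
        0.00263387]), 'joint_torque': array([ 1.18135700e-03, -4.95942307e+01, -3.88519943e+01,  7.02510006e-02,
        5.15663729e-02, -5.60887725e-05]), 'tool_pos': array([ 0.188032  , -0.59545996,  0.22154274]), 'tcp_rot': array([ 9.88335303e-01,  1.52291029e-01, -2.91412266e-05, -8.77748622e-04]), 'contact_force': array([-0.01251603, -0.13942516, -0.23774042]), 'wrist_torque': array([0.04563568, 0.01685239, 0.00605378]), 'grip_force': 0.0, 'grip_width': 0.9965935303841208}
```

View pics/top0.png

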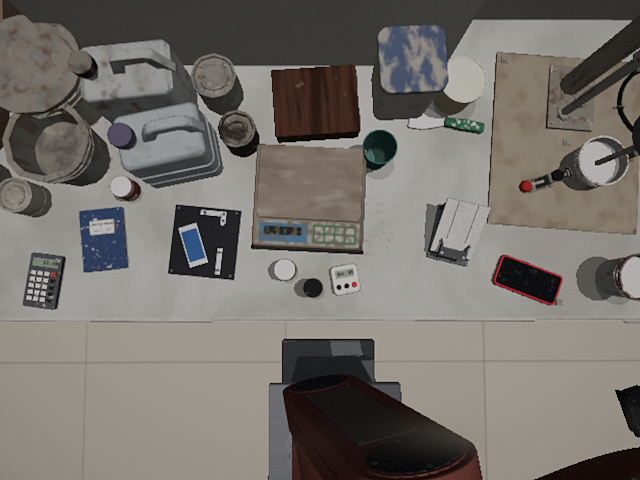

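View pics/side0.png

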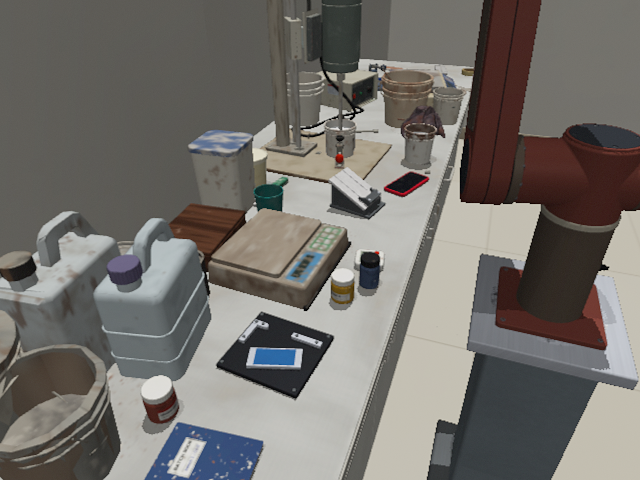

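Run:
```python
import cv2,numpy as np
t=cv2.imread("pics/top0.png");s=cv2.imread("pics/side0.png")
r=lambda im,x,y,w,h,k:cv2.resize(im[y:y+h,x:x+w],None,fx=k,fy=k,interpolation=cv2.INTER_CUBIC)
cv2.imwrite("pics/z1.png",np.hstack([r(t,165,200,80,85,5),r(t,420,190,80,85,5)]))  # 800x425
cv2.imwrite("pics/z2.png",np.hstack([r(s,215,308,120,85,4),r(s,320,160,80,85,4)]))
```

```text
(no output)
```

View pics/z1.png

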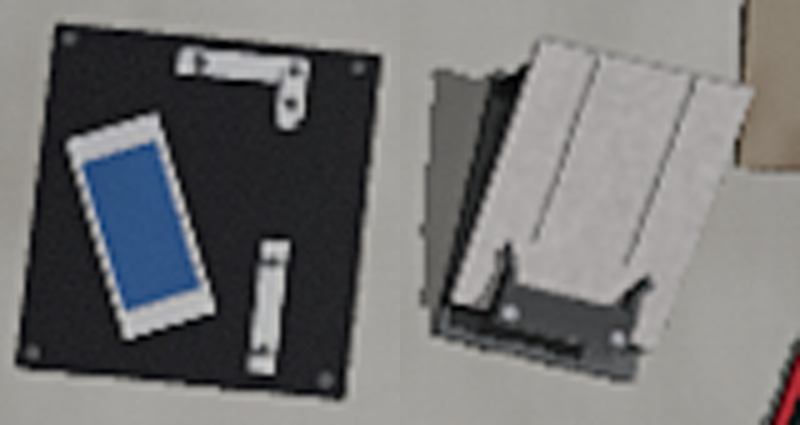

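View pics/z2.png

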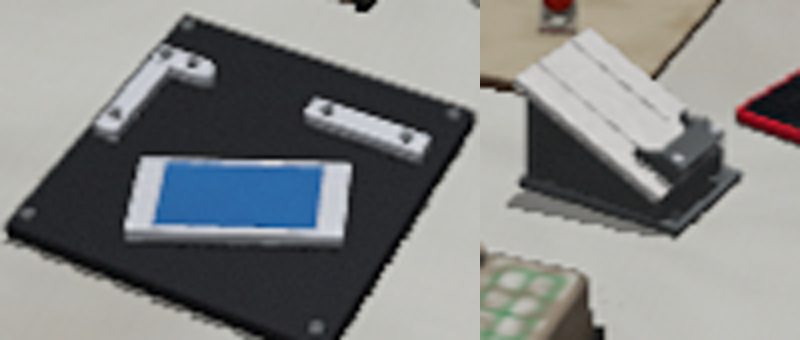

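```bash
cat > h.py <<'E'
import numpy as np
from scipy.optimize import least_squares
from scipy.spatial.transform import Rotation as R
from plant import ctrl
C={n:ctrl.calibration(n) for n in("top","side")}
def proj(n,p):
    p=np.atleast_2d(p);M=C[n]["camera_from_world"];q=(p@M[:3,:3].T+M[:3,3])@C[n]["K"].T
    return q[:,:2]/q[:,2:]
def pose(p,pitch,z):  # p=x,y,yaw
    return R.from_euler("ZY",[p[2],-pitch]),np.array([p[0],p[1],z])
def fit(obs,pitch,z,p0,loss="soft_l1"):
    def f(p):
        r,t=pose(p,pitch,z)
        return np.concatenate([(proj(n,r.apply(np.array(l)/1e3)+t)-u).ravel() for n,l,u in obs])
    s=least_squares(f,p0,loss=loss,x_scale=[.01,.01,.1]);return s.x,f(s.x).reshape(-1,2).round(1)
def unz(x0,y0,k,X,Y): return np.array([x0+(X+.5)/k-.5,y0+(Y+.5)/k-.5])
E
cat > m1.py <<'E'
from h import *
T=lambda X,Y:unz(165,200,5,X,Y)
B=lambda X,Y:unz(420,190,5,X-400,Y)
S=lambda X,Y:unz(215,308,4,X,Y)
SB=lambda X,Y:unz(320,160,4,X-480,Y)
jig=[("top",[85,80,10],T(55,25)),("top",[85,-80,10],T(382,57)),("top",[-85,80,10],T(17,366)),("top",[65,15,18],T(177,76)),("top",[-12,-35,18],T(262,240)),("top",[-75,-35,18],T(249,374)),
("side",[85,-80,10],S(190,15)),("side",[-85,-80,10],S(474,114)),("side",[85,80,10],S(8,230)),("side",[65,15,18],S(112,127)),("side",[-12,-35,18],S(307,115))]
cou=[("top",[50,22.5,8],T(67,140)),("top",[50,-22.5,8],T(157,112)),("top",[-50,-22.5,8],T(216,311)),("top",[-50,22.5,8],T(127,337)),
("side",[50,22.5,8],S(125,234)),("side",[50,-22.5,8],S(141,157)),("side",[-50,-22.5,8],S(351,160)),("side",[-50,22.5,8],S(346,237))]
bed=[("top",[76,50,0],B(540,38)),("top",[76,-50,0],B(752,90)),("top",[-58,50,0],B(445,305)),("top",[-21,31,10],B(507,243)),("top",[-21,-31,10],B(650,280)),
("side",[76,50,0],SB(517,85)),("side",[76,-50,0],SB(588,30)),("side",[-58,50,0],SB(658,200))]
for n,o,pi,z,p0 in(("jig",jig,0,0,[.5,.25,0]),("cou",cou,0,.01,[.5,.25,.2]),("bed",bed,np.radians(27),.055,[.5,-.3,-.3])):
    p,r=fit(o,pi,z,p0);print(n,p.round(4),np.degrees(p[2]).round(1));print(r.T)
    if n=="jig":
        rr,t=pose(p,0,0);print("seat",rr.apply([.015,-.0125,.01])+t)
    if n=="cou":print("coupon in jig",rr.inv().apply(np.r_[p[:2],.01]-t))
for n,px in(("ochre",(284,270,.062)),("blue",(313,288,.076)),("timer",(345,280,.02))):
    print(n,least_squares(lambda q:proj("top",[q[0],q[1],px[2]])[0]-px[:2],[.4,0]).x.round(3))
E
python3 m1.py
```

```text
jig [ 0.4926  0.3148 -0.1039] -6.0
[[-0.3 -0.3 -1.2  0.1  0.1 -0.4 -0.9  1.3 -1.3  0.9 -0.4]
 [-0.3 -0.   1.  -0.1  0.8  0.1 -1.  -1.  -2.1  0.9 -0.7]]
seat [0.50626624 0.30081048 0.01      ]
cou [0.4853 0.3399 0.311 ] 17.8
[[-0.4 -0.5 -0.1 -0.2 -0.1 -0.1 -0.2 -0.7]
 [ 0.6  0.5  0.2  0.7 -1.3 -0.3  0.1 -0.8]]
coupon in jig [-0.00992519  0.02424526  0.01      ]
bed [ 0.5103 -0.2885 -0.2438] -14.0
[[-0.5 -0.3  0.6  1.3 -1.5 -0.8 -0.2 -0.2]
 [ 0.4  0.4 -0.8  1.2  0.1 -1.8 -0.5 -0.4]]
ochre [0.424 0.117]
blue [0.383 0.05 ]
timer [ 0.401 -0.026]
```

Emit:
step_arm:
  increments:
    - [-1, 0.035, -0.035, 0, 0]
    - [-1, 0.035, -0.035, 0, 0]
    - [-1, 0.035, -0.035, 0, 0]
    - [-1, 0.035, -0.035, 0, 0]
    - [-1, 0.035, -0.035, 0, 0]
    - [-1, 0.035, -0.035, 0, 0]
    - [-1, 0.035, -0.035, 0, 0]
    - [-1, 0.035, -0.035, 0, 0]

```text
time_s: 0.9
tool_pos: [0.3712, -0.2427, 0.2223]
tcp_rot: [0.988, 0.152, 0.0, -0.0]
contact_force: [1.1, -0.3, 0.4]
grip_width: 0.996
grip_force: 0.0
```

Emit:
step_arm:
  increments:
    - [-1, 0.022, -0.04, 0, 0]
    - [-1, 0.022, -0.04, 0, 0]
    - [-1, 0.022, -0.04, 0, 0]
    - [-1, 0.022, -0.04, 0, 0]
    - [-1, 0.022, -0.04, 0, 0]
    - [-1, 0.022, -0.04, 0, 0]
    - [-1, 0.022, -0.04, 0, 0]
    - [-1, 0.022, -0.04, 0, 0]

```text
time_s: 1.7
tool_pos: [0.4421, 0.1154, 0.2224]
tcp_rot: [0.988, 0.152, 0.0, 0.0]
contact_force: [1.0, -0.6, -0.5]
grip_width: 1.002
grip_force: 0.0
```

Emit:
step_arm:
  increments:
    - [-1, 0.02, -0.04, 0, 0]
    - [-1, 0.02, -0.04, 0, 0]
    - [-1, 0.02, -0.04, 0, 0]
    - [-1, 0.02, -0.04, 0, 0]
    - [-1, 0.02, -0.04, 0, 0]
    - [-1, 0, 0, 0, 0]

```text
time_s: 2.3
tool_pos: [0.4769, 0.3387, 0.2213]
tcp_rot: [0.988, 0.154, -0.001, -0.001]
contact_force: [0.5, -0.4, 0.2]
grip_width: 1.0
grip_force: 0.0
```

Emit:
step_arm:
  increments:
    - [-1, 0.004, 0.0005, 0.05, 0]
    - [-1, 0.004, 0.001, 0.05, 0]
    - [-1, 0, 0, 0.05, 0]
    - [-1, 0, 0, 0.035, 0]
    - [-1, 0, 0, 0.015, 0]
    - [-1, 0, 0, 0.008, 0]
    - [-1, 0, 0, 0, 0]
  newtons: 8

```text
time_s: 3.0
tool_pos: [0.4859, 0.3352, 0.0151]
tcp_rot: [0.988, 0.152, 0.0, 0.0]
contact_force: [0.4, 0.5, 0.5]
grip_width: 0.997
grip_force: 0.0
```

Run:
```python
from h import *
import cv2
s=ctrl.sense();print(s["tool_pos"],s["contact_force"],R.from_quat(s["tcp_rot"]).as_matrix()[:,0])
a=ctrl.read_camera("side")[:,:,::-1]
cv2.imwrite("pics/a1.png",cv2.resize(a[270:400,200:360],None,fx=4,fy=4,interpolation=cv2.INTER_CUBIC))
```

```text
[0.48588641 0.33516028 0.01513869] [0.35898293 0.50933159 0.48434942] [9.53664346e-01 3.00872582e-01 6.53124175e-05]
```

View pics/a1.png

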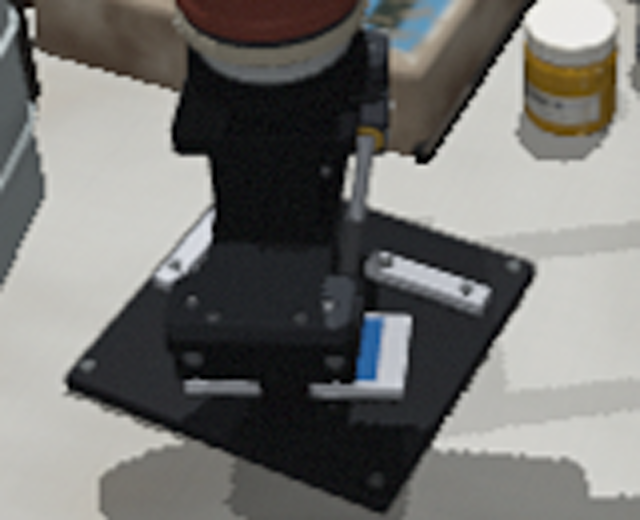

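Emit:
step_arm:
  increments:
    - [-1, 0, 0, 0.0028, 0]
    - [1, 0, 0, 0, 0]
    - [1, 0, 0, 0, 0]
    - [1, 0, 0, 0, 0]
    - [1, 0, 0, 0, 0]
    - [1, 0, 0, 0, 0]
    - [1, 0, 0, 0, 0]
    - [1, 0, 0, 0, 0]
  newtons: 8

```text
time_s: 3.85
tool_pos: [0.4856, 0.3355, 0.0122]
tcp_rot: [0.988, 0.152, 0.0, -0.0]
contact_force: [-0.0, 1.3, 1.2]
grip_width: 0.518
grip_force: 8.0
```

Emit:
step_arm:
  increments:
    - [1, 0, 0, 0, 7.8]
    - [1, 0, 0, 0, 7.8]
    - [1, 0, 0, 0, 7.9]
    - [1, 0.009, 0, 0, 0]
    - [1, 0.009, 0.005, 0, 0]
    - [1, 0, 0.01, 0, 0]
    - [1, 0, 0.01, 0, 0]
    - [1, 0, 0, 0, 0]

```text
time_s: 4.65
tool_pos: [0.5008, 0.3069, 0.012]
tcp_rot: [0.999, -0.053, -0.0, 0.0]
contact_force: [0.5, -0.8, 1.4]
grip_width: 0.519
grip_force: 8.0
```

```bash
cat > j.py <<'E'
from h import *
s=ctrl.sense();r,t=pose([.4926,.3148,-.1039],0,0)
print(r.inv().apply(s["tool_pos"]-t),r.inv().apply(s["contact_force"]),np.degrees((r.inv()*R.from_quat(s["tcp_rot"])).as_rotvec()),s["grip_width"]*87,s["grip_force"])
E
python3 j.py
python3 - <<'E'
from h import *
import cv2
a=ctrl.read_camera("side")[:,:,::-1];b=ctrl.read_camera("top")[:,:,::-1]
z=lambda a,k:cv2.resize(a,None,fx=k,fy=k,interpolation=cv2.INTER_CUBIC)
cv2.imwrite("pics/a2.png",np.hstack([z(a[300:400,210:330],4),z(b[200:280,165:229],5)]))
E
```

```text
[ 0.00898534 -0.00699885  0.01201617] [ 0.5464158  -0.72817041  1.42139256] [ 1.79967357e+02 -1.17492832e-01 -2.24747182e-02] 45.126456749067756 7.999270856380463
```

View pics/a2.png

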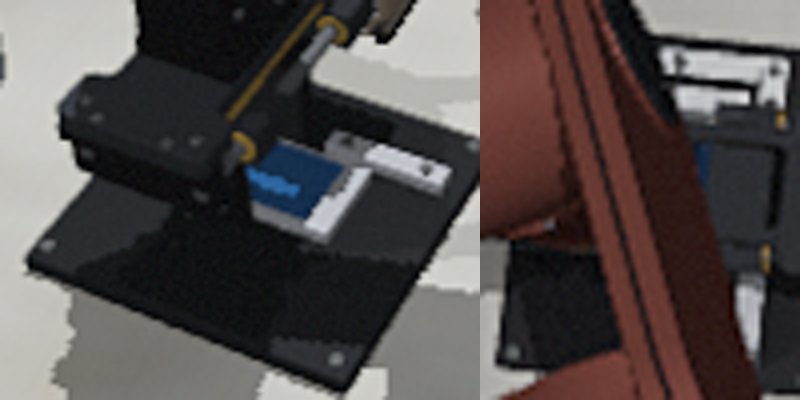

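Emit:
step_arm:
  increments:
    - [1, 0, 0.002, 0, 0]
    - [1, 0, 0.001, 0, 0]
    - [1, 0, 0.001, 0, 0]
    - [1, 0, 0.001, 0, 0]
    - [1, 0, 0, 0, 0]

```text
time_s: 5.25
tool_pos: [0.5002, 0.3035, 0.012]
tcp_rot: [0.999, -0.052, -0.0, 0.0]
contact_force: [-0.8, 0.4, -0.2]
grip_width: 0.516
grip_force: 8.0
```

Emit:
step_arm:
  increments:
    - [1, 0.0015, 0, 0, 0]
    - [1, 0.001, 0, 0, 0]
    - [1, 0.001, 0, 0, 0]
    - [1, 0, 0, 0, 0]

```text
time_s: 5.65
tool_pos: [0.5041, 0.3031, 0.012]
tcp_rot: [0.999, -0.052, 0.0, 0.0]
contact_force: [-0.3, 0.0, -0.7]
grip_width: 0.515
grip_force: 8.0
```

```bash
python3 j.py
```

```text
[ 0.01262263 -0.01047667  0.01199994] [-0.27033655 -0.01876723 -0.71379627] [ 1.79998501e+02 -6.19736624e-02  1.78304930e-02] 44.77390856544094 7.999417930841446
```

Emit:
step_arm:
  increments:
    - [1, 0, 0.001, 0, 0]
    - [1, 0, 0.001, 0, 0]
    - [1, 0, 0, 0, 0]

```text
time_s: 5.95
tool_pos: [0.5037, 0.3018, 0.0121]
tcp_rot: [0.999, -0.052, 0.0, -0.001]
contact_force: [1.0, 4.6, -2.4]
grip_width: 0.517
grip_force: 8.0
```

Emit:
step_arm:
  increments:
    - [1, 0.001, 0, 0, 0]
    - [1, 0.001, 0, 0, 0]
    - [1, 0, 0, 0, 0]

```text
time_s: 6.25
tool_pos: [0.5045, 0.3017, 0.012]
tcp_rot: [0.999, -0.052, -0.001, -0.0]
contact_force: [-2.6, 5.7, 0.8]
grip_width: 0.511
grip_force: 8.0
```

```bash
python3 j.py
```

```text
[ 0.0131606  -0.01175575  0.01196966] [-3.2040811   5.36467014  0.82169615] [-1.79965280e+02  3.33665269e-02  2.01021086e-01] 44.47228880725987 8.008167743682861
```

Emit:
step_arm:
  increments:
    - [1, 0.001, 0, 0, 0]
    - [1, 0.001, 0, 0, 0]
    - [1, 0.001, 0.0005, 0, 0]
    - [1, 0, 0, 0, 0]
    - [1, 0, 0, 0, 0]

```text
time_s: 6.75
tool_pos: [0.506, 0.3016, 0.0119]
tcp_rot: [0.999, -0.052, -0.002, -0.001]
contact_force: [-8.3, 7.7, 4.2]
grip_width: 0.515
grip_force: 8.0
```

```bash
python3 j.py
```

```text
[ 0.01471004 -0.01175569  0.01194997] [-9.04828604  6.77211061  4.23453926] [-1.79945934e+02  1.76888669e-02  4.22738473e-01] 44.79612653531035 8.011460155248642
```

Emit:
step_arm:
  increments:
    - [-0.5, 0, 0, 0, 0]
    - [-0.5, 0, 0, 0, 0]
    - [-0.5, 0, 0, 0, 0]
    - [-0.5, 0, 0, 0, 0]
    - [-0.5, 0, 0, 0, 0]
    - [-0.5, 0, 0, 0, 0]

```text
time_s: 7.35
tool_pos: [0.5087, 0.3, 0.0121]
tcp_rot: [0.999, -0.052, 0.0, 0.0]
contact_force: [0.3, 0.7, 0.3]
grip_width: 0.745
grip_force: 0.0
```

```bash
python3 j.py
python3 - <<'E'
from h import *
import cv2
a=ctrl.read_camera("side")[:,:,::-1];b=ctrl.read_camera("top")[:,:,::-1]
z=lambda a,k:cv2.resize(a,None,fx=k,fy=k,interpolation=cv2.INTER_CUBIC)
cv2.imwrite("pics/a3.png",np.hstack([z(a[300:400,220:320],4),z(b[200:280,180:260],5)]))
E
```

```text
[ 0.01754319 -0.01306542  0.01208813] [0.23984191 0.70777007 0.32001868] [ 1.79996258e+02 -6.81516413e-02  6.60302330e-03] 64.840850878379 0.0
```

View pics/a3.png

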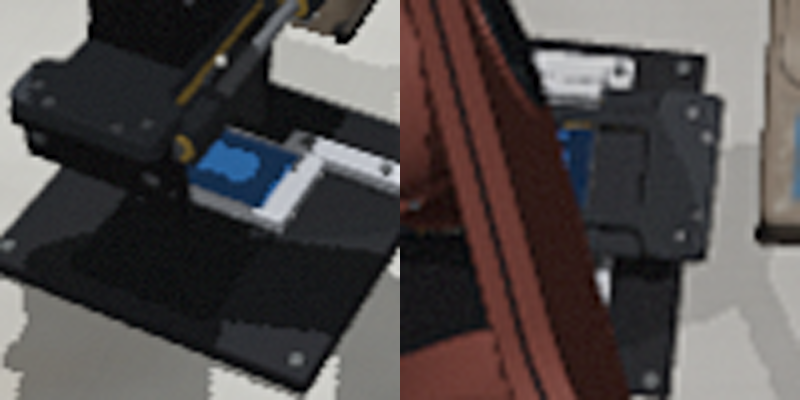

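Emit:
step_arm:
  increments:
    - [-0.5, -0.0025, -0.0005, -0.0035, 0]
    - [-0.5, 0, 0, 0, 0]
    - [1, 0, 0, 0, 0]
    - [1, 0, 0, 0, 0]
    - [1, 0, 0, 0, 0]
    - [1, 0, 0, 0, 0]
    - [1, 0, 0, 0, 0]
  newtons: 12

```text
time_s: 8.15
tool_pos: [0.5062, 0.3016, 0.0156]
tcp_rot: [0.999, -0.052, 0.0, -0.001]
contact_force: [0.6, 3.7, -0.8]
grip_width: 0.512
grip_force: 12.0
```

```bash
python3 j.py
```

```text
[ 0.01485151 -0.01176026  0.01564115] [ 0.19376312  3.75506076 -0.77355457] [-1.79937773e+02  4.29174812e-02 -1.71974183e-02] 44.581972944347584 12.001648396253586
```

Emit:
step_arm:
  increments:
    - [1, 0, -0.0005, -0.003, 0]
    - [1, 0, 0, -0.008, 0]
    - [1, 0, 0, -0.015, 0]
    - [1, 0, 0, -0.03, 0]
    - [1, 0, 0, -0.04, 0]
    - [1, 0, 0, -0.04, 0]
    - [1, 0, 0, -0.04, 0]
    - [1, 0, 0, -0.01, 0]

```text
time_s: 8.95
tool_pos: [0.5091, 0.3021, 0.2092]
tcp_rot: [0.999, -0.052, 0.005, -0.002]
contact_force: [0.2, -0.4, 0.2]
grip_width: 0.509
grip_force: 12.0
```

Emit:
step_arm:
  increments:
    - [1, 0.002, 0.015, 0, 0]
    - [1, 0.005, 0.03, 0, 0]
    - [1, 0.006, 0.04, 0, 0]
    - [1, 0.006, 0.04, 0, 0]
    - [1, 0.006, 0.04, 0, 0]
    - [1, 0.006, 0.04, 0, 0]
    - [1, 0.006, 0.04, 0, 0]
    - [1, 0.006, 0.04, 0, 0]

```text
time_s: 9.75
tool_pos: [0.5169, 0.011, 0.1991]
tcp_rot: [0.999, -0.052, -0.002, 0.0]
contact_force: [0.4, -0.1, -1.6]
grip_width: 0.511
grip_force: 12.0
```

Emit:
step_arm:
  increments:
    - [1, 0.006, 0.04, 0, 0]
    - [1, 0.006, 0.04, 0, 0]
    - [1, 0.006, 0.04, 0, 0]
    - [1, 0.006, 0.04, 0, 0]
    - [1, 0.006, 0.04, 0, 0]
    - [1, 0.005, 0.035, 0, 0]
    - [1, 0.002, 0.02, 0, 4]
    - [1, 0.001, 0.01, 0, 4]

```text
time_s: 10.55
tool_pos: [0.5259, -0.2563, 0.1986]
tcp_rot: [0.992, -0.124, -0.002, -0.001]
contact_force: [-0.3, 1.3, -0.6]
grip_width: 0.512
grip_force: 12.0
```

```bash
cat > b.py <<'E'
from h import *
import sys
P=[.5103,-.2885,-.2438]
s=ctrl.sense();r,t=pose(P,np.radians(27),.055);y=R.from_euler("z",P[2])
c=r.inv().apply(s["tool_pos"]-t);sx=y.inv().apply(s["tool_pos"]-t)
print("TCP in bed",c.round(4)," levelled",sx.round(4),"height over bed at that point",round(sx[2]-sx[0]*np.tan(np.radians(27)),4),"twist err",np.degrees((y.inv()*R.from_quat(s["tcp_rot"])).as_matrix()[:2,0]).round(2))
print("F lev",y.inv().apply(s["contact_force"]).round(1),s["grip_width"]*87,s["grip_force"],s["time_s"])
E
python3 b.py
python3 - <<'E'
from h import *
import cv2
a=ctrl.read_camera("side")[:,:,::-1];b=ctrl.read_camera("top")[:,:,::-1]
z=lambda a,k:cv2.resize(a,None,fx=k,fy=k,interpolation=cv2.INTER_CUBIC)
cv2.imwrite("pics/a4.png",np.hstack([z(a[100:240,310:410],4),z(b[170:310,410:510],4)]))
E
```

```text
TCP in bed [0.0718 0.035  0.1246]  levelled [0.0074 0.035  0.1436] height over bed at that point 0.1399 twist err [57.29 -0.33]
F lev [-0.6  1.2 -0.6] 44.52016149146463 11.996273696422577 10.55
```

View pics/a4.png

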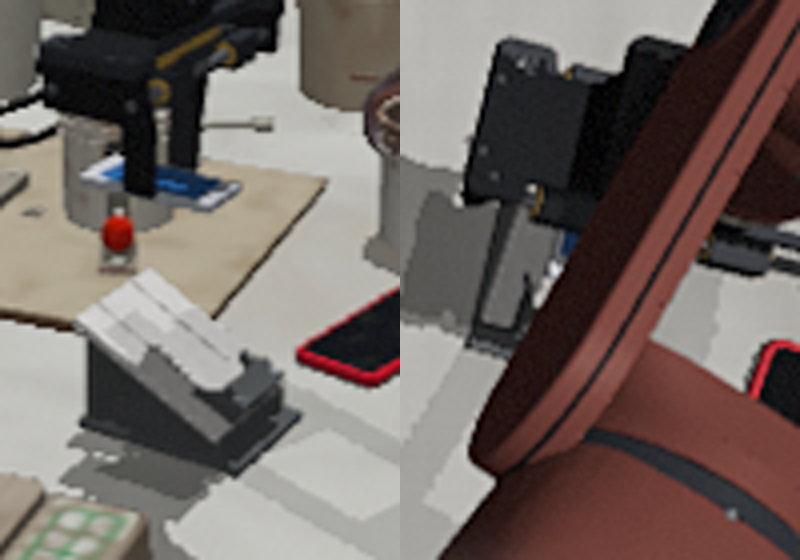

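Emit:
step_arm:
  increments:
    - [1, 0.004, 0.015, 0.01, 0]
    - [1, 0.004, 0.015, 0.02, 0]
    - [1, 0.004, 0.005, 0.02, 0]
    - [1, 0, 0, 0.02, 0]
    - [1, 0, 0, 0.015, 0]
    - [1, 0, 0, 0.008, 0]
    - [1, 0, 0, 0, 0]
    - [1, 0, 0, 0, 0]

```text
time_s: 11.45
tool_pos: [0.5323, -0.2909, 0.1091]
tcp_rot: [0.993, -0.121, 0.0, 0.0]
contact_force: [0.4, -1.0, -0.6]
grip_width: 0.505
grip_force: 12.0
```

```bash
python3 b.py
python3 - <<'E'
from h import *
import cv2
a=ctrl.read_camera("side")[:,:,::-1]
cv2.imwrite("pics/a5.png",cv2.resize(a[145:235,315:415],None,fx=6,fy=6,interpolation=cv2.INTER_CUBIC))
E
```

```text
TCP in bed [0.0441 0.003  0.0382]  levelled [0.0219 0.003  0.0541] height over bed at that point 0.0429 twist err [5.73e+01 3.00e-02]
F lev [ 0.6 -0.8 -0.6] 43.89754339512077 11.998651027679443 11.45
```

View pics/a5.png

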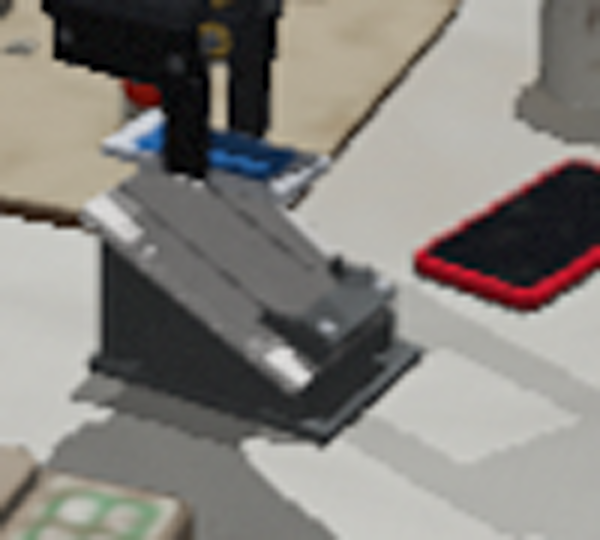

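Run:
```python
from h import *
P=[.5103,-.2885,-.2438];r,t=pose(P,np.radians(27),.055)
s=ctrl.sense();q=R.from_euler("z",P[2]);o=s["tool_pos"]-[0,0,.0055]
z=lambda p:((p-[315,145])*6+2.5).round(0).tolist()
print("coupon",z(proj("side",q.apply(np.array([[-50,22.5,8],[-50,-22.5,8],[50,22.5,8]])/1e3)+o)))
print("bed",z(proj("side",r.apply(np.array([[76,50,0],[-58,50,0],[-21,31,10],[-21,-31,10],[-36,26,17],[-36,-26,17]])/1e3)+t)))
```

```text
coupon [[285.0, 192.0], [332.0, 157.0], [101.0, 142.0]]
bed [[81.0, 207.0], [296.0, 388.0], [265.0, 307.0], [330.0, 256.0], [301.0, 313.0], [355.0, 269.0]]
```

Emit:
step_arm:
  increments:
    - [1, -0.002, 0.003, 0.004, 0]
    - [1, 0, 0, 0.004, 0]
    - [1, 0, 0, 0.004, 0]
    - [1, 0, 0, 0.004, 0]
    - [1, 0, 0, 0.004, 0]
    - [1, 0, 0, 0.004, 0]
    - [1, 0, 0, 0, 0]
    - [1, 0, 0, 0, 0]
  newtons: 8

```text
time_s: 12.3
tool_pos: [0.5291, -0.2932, 0.0844]
tcp_rot: [0.993, -0.122, -0.0, -0.0]
contact_force: [-0.4, 0.6, -0.6]
grip_width: 0.51
grip_force: 8.0
```

```bash
python3 b.py
```

```text
TCP in bed [0.0306 0.     0.0174]  levelled [0.0194 0.     0.0294] height over bed at that point 0.0195 twist err [57.3 -0. ]
F lev [-0.6  0.5 -0.6] 44.37320242084956 7.999952137470245 12.3
```

Emit:
step_arm:
  increments:
    - [1, 0, 0, 0.003, 0]
    - [1, 0, 0, 0.003, 0]
    - [1, 0, 0, 0.003, 0]
    - [1, 0, 0, 0.002, 0]
    - [1, 0, 0, 0.001, 0]
    - [1, 0, 0, 0, 0]
    - [1, 0, 0, 0, 0]

```text
time_s: 13.0
tool_pos: [0.5293, -0.2932, 0.073]
tcp_rot: [0.993, -0.122, -0.0, 0.0]
contact_force: [-1.5, 1.4, 5.4]
grip_width: 0.514
grip_force: 8.0
```

```bash
python3 b.py
```

```text
TCP in bed [ 0.0256 -0.      0.0072]  levelled [ 0.0195 -0.      0.018 ] height over bed at that point 0.008 twist err [57.3 -0. ]
F lev [-1.7  1.   5.4] 44.68835765122466 8.005599528551102 13.0
```

Emit:
step_arm:
  increments:
    - [1, -0.0018, 0, 0.0009, 0]
    - [1, -0.0018, 0, 0.0009, 0]
    - [1, -0.0027, 0, 0.0014, 0]
    - [1, -0.0027, 0, 0.0014, 0]
    - [1, -0.0027, 0, 0.0014, 0]
    - [1, -0.0027, 0, 0.0014, 0]
    - [1, 0, 0, 0, 0]

```text
time_s: 13.7
tool_pos: [0.5158, -0.2904, 0.066]
tcp_rot: [0.993, -0.122, 0.001, 0.001]
contact_force: [0.2, -0.1, 6.0]
grip_width: 0.515
grip_force: 8.0
```

```bash
python3 b.py
```

```text
TCP in bed [ 0.0101 -0.0006  0.0072]  levelled [ 0.0058 -0.0006  0.011 ] height over bed at that point 0.008 twist err [ 5.73e+01 -2.00e-02]
F lev [ 0.2 -0.1  6. ] 44.82615925515301 8.005910217761993 13.7
```

Emit:
step_arm:
  increments:
    - [1, -0.0018, 0, 0.0009, 0]
    - [1, -0.0018, 0, 0.0009, 0]
    - [1, -0.0018, 0, 0.0009, 0]
    - [1, -0.0009, 0, 0.0005, 0]
    - [1, -0.0009, 0, 0.0004, 0]
    - [1, 0, 0, 0, 0]

```text
time_s: 14.3
tool_pos: [0.509, -0.2888, 0.0624]
tcp_rot: [0.993, -0.122, 0.001, 0.001]
contact_force: [0.7, 0.0, 5.2]
grip_width: 0.511
grip_force: 8.0
```

```bash
python3 b.py
```

```text
TCP in bed [ 0.0023 -0.0006  0.0071]  levelled [-0.0012 -0.0006  0.0074] height over bed at that point 0.008 twist err [ 5.73e+01 -1.00e-02]
F lev [0.7 0.2 5.2] 44.44137823103369 8.005033135414124 14.3
```

Emit:
step_arm:
  increments:
    - [1, -0.0009, 0, 0.0005, 0]
    - [1, -0.0009, 0, 0.0004, 0]
    - [1, -0.0009, 0, 0.0005, 0]
    - [1, 0, 0, 0, 0]

```text
time_s: 14.7
tool_pos: [0.5065, -0.2882, 0.0611]
tcp_rot: [0.993, -0.122, 0.001, 0.001]
contact_force: [0.3, 0.0, 6.3]
grip_width: 0.514
grip_force: 8.0
```

```bash
python3 b.py
```

```text
TCP in bed [-0.0006 -0.0006  0.0072]  levelled [-0.0037 -0.0006  0.0061] height over bed at that point 0.008 twist err [ 5.73e+01 -2.00e-02]
F lev [0.3 0.1 6.3] 44.74436077573757 8.005090802907944 14.7
```

Emit:
step_arm:
  increments:
    - [1, -0.0009, 0, 0.0005, 0]
    - [1, -0.0009, 0, 0.0004, 0]
    - [1, 0, 0, 0, 0]

```text
time_s: 15.0
tool_pos: [0.5056, -0.288, 0.0607]
tcp_rot: [0.993, -0.122, 0.002, 0.001]
contact_force: [2.8, -0.3, 5.7]
grip_width: 0.511
grip_force: 8.0
```

Emit:
step_arm:
  increments:
    - [1, -0.0009, 0, 0.0005, 0]
    - [1, -0.0009, 0, 0.0004, 0]
    - [1, 0, 0, 0, 0]

```text
time_s: 15.3
tool_pos: [0.5055, -0.288, 0.0606]
tcp_rot: [0.993, -0.122, 0.004, 0.001]
contact_force: [7.1, -1.4, 7.3]
grip_width: 0.513
grip_force: 8.0
```

```bash
python3 b.py
```

```text
TCP in bed [-0.0017 -0.0006  0.0072]  levelled [-0.0048 -0.0006  0.0056] height over bed at that point 0.008 twist err [ 5.729e+01 -3.000e-02]
F lev [7.3 0.3 7.3] 44.60086360297834 8.003685548901558 15.3
```

Emit:
step_arm:
  increments:
    - [-0.6, 0, 0, -0.0005, 0]
    - [-0.6, 0, 0, -0.0005, 0]
    - [-0.6, 0, 0, 0, 0]
    - [-0.6, 0, 0, 0, 0]
    - [-0.6, 0, 0, -0.01, 0]
    - [-0.6, 0, 0, -0.02, 0]
    - [-0.6, 0, 0, -0.03, 0]
    - [-0.6, 0, 0, -0.03, 0]

```text
time_s: 16.1
tool_pos: [0.5018, -0.2863, 0.1505]
tcp_rot: [0.993, -0.122, -0.0, -0.0]
contact_force: [0.2, -0.3, -0.2]
grip_width: 0.796
grip_force: 0.0
```

Emit:
step_arm:
  increments:
    - [-0.6, 0, -0.02, -0.03, 0]
    - [-0.6, 0, -0.04, 0, 0]
    - [-0.6, 0, -0.04, 0, 0]
    - [-0.6, 0, -0.04, 0, 0]
    - [-0.6, 0, -0.04, 0, 0]
    - [-0.6, 0, -0.04, 0, 0]
    - [-0.6, 0, 0, 0, 0]

```text
time_s: 16.8
tool_pos: [0.556, -0.0687, 0.1801]
tcp_rot: [0.993, -0.119, 0.0, -0.001]
contact_force: [0.6, -0.8, -0.2]
grip_width: 0.802
grip_force: 0.0
```

Run:
```python
from h import *
import cv2
a=ctrl.read_camera("side")[:,:,::-1];b=ctrl.read_camera("top")[:,:,::-1]
z=lambda a,k:cv2.resize(a,None,fx=k,fy=k,interpolation=cv2.INTER_CUBIC)
cv2.imwrite("pics/a6.png",np.hstack([z(a[155:240,320:400],5),z(b[190:275,420:500],5)]))
```

```text
(no output)
```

View pics/a6.png

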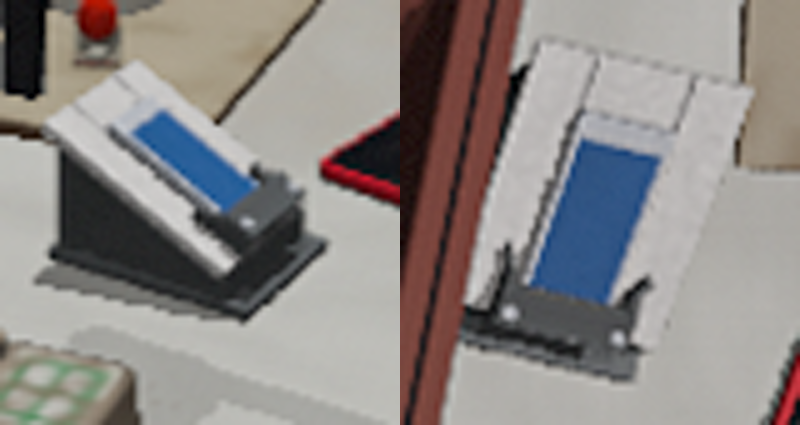

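Run:
```python
from h import *
r,t=pose([.5103,-.2885,-.2438],np.radians(27),.055)
L=np.array([[50,22.5,8],[50,-22.5,8],[-28,22.5,8],[76,50,0],[76,-50,0]])/1e3
print(((proj("top",r.apply(L)+t)-[420,190])*5+[402,2]).round(0).tolist())
print(((proj("side",r.apply(L)+t)-[320,155])*5+2).round(0).tolist())
```

```text
[[580.0, 112.0], [676.0, 136.0], [526.0, 265.0], [537.0, 40.0], [750.0, 92.0]]
[[108.0, 123.0], [149.0, 95.0], [212.0, 210.0], [42.0, 122.0], [134.0, 60.0]]
```

```bash
python3 -c "
from plant import ctrl
print(ctrl.finish_job())"
```

```text
the job is handed in; nothing more can be done
None
```

I squared the coupon against both jig fences and released it there. I then lifted it and slid it down the reading bed to the stop, where it lies flat and straight under the lip. I handed the job in at about 17 s, but no verdict came back. The final picture puts its upper end within about 2 mm of where it should be.

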